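# Start the clamp screw on the sign-panel jig

### The arm

A 6-joint arm with a two-finger parallel gripper is mounted at the origin on the work surface. World frame = base frame: x ahead of the robot, y to its left, z up, the work surface at z = 0. Lengths are in m, angles in rad, forces in N, time in s.
With the tool pointing down it reaches from about 0.25 to 0.775 m from the base axis. Payload 4 kg.
Tool frame: the origin (TCP) lies on the centre line of the jaws, within the pads' length; the fingertips stand 19 mm ahead of it and the grasp point (between the pads) is the TCP; x points along the fingers, z is the direction in which the jaws open and shut, and the axes are right-handed (so a half turn about x gives the same grasp; the last joint's range is limited). The gripper opens to 94 mm and grips with 3 to 60 N. Pads are 16 mm wide; open, the fingers measure 119 mm over their backs; the gripper's body (75 mm by 177 mm) begins 78 mm behind the grasp point.
Start: joints at [-1.226, 0.087, 1.371, -0, 1.684, -0.103], TCP at [0.238, -0.496, 0.225] pointing down, gripper open.
Joint ranges: [-3.1, 3.1], [-0.76, 2.03], [0.27, 2.55], [-1.08, 4.22], [0.17, 2.65], [-2.57, 2.57]. Speed limits (rad/s): [2.79, 2.79, 3.14, 3.14, 3.14, 3.14].

### API

Orientations are given as [roll, pitch, yaw] about the fixed x, y, z axes, in that order (R = Rz(yaw) Ry(pitch) Rx(roll)).
In Python, from bench import robot, snapshot, camera_params gives the robot as it stands.
- The arm moves only by the tool step_arm, never from a script. Its argument "motion" is text: rows parted by semicolons, each of 7 numbers parted by spaces: the opening in per cent of the stroke, from 0 (shut) to 100 (fully open), then the shift along the tool's x, y, z in cm, then the turn, a rotation vector about the tool's x, y, z in rad. A call has 1 to 20 rows; each row shifts and turns the commanded pose from where the row before left it, along the tool's axes as they then stand; what a row does not reach is not made up. A row lasts 1/12 s, in which the tool goes at most 41.7 mm and 7.16 degrees, less where a joint would pass 70% of its speed; a pose out of reach is approached as far as the arm can. A call with a gripper value outside its range is refused whole. The fingers move at their own pace and stop on an object; the grip force is fixed at half the most. Time passes only in rows, so rows that do not move let the fingers close. It gives the time, the measured TCP pose, the force and the opening at its end, in the units of the state.
- robot.get_obs(): the state, without advancing time (a new reading comes with each control period).
- snapshot(name): name is "side" or "top" or "wrist"; returns the picture (400x640x3 uint8, red, green, blue); there is no depth.
- camera_params(name): a dict with "fx", "fy", "cx", "cy" (pixels), "R" (3x3) and "t" (3): a world point X has camera coordinates R X + t. Camera axes: x right, y down, z forward; pixel columns grow to the right and rows downward; lengths in m; the calibration is good to about 2 mm. A picture is of the moment at which its call begins: read the wrist's pose just before it. camera_params takes no time and is no camera call; for the wrist camera it gives the pose at the moment of the call.
- robot.close_job(): hands the job in, once; it reports no verdict.
The state is a dict: "time": time; "joint_positions": joint angles; "qvel": joint speeds; "joint_torque": joint torques, N m; "tool_pos": TCP position; "ee_rot": TCP orientation; "wrist_force": force on the tool from outside, world axes, zero at the start; "wrist_torque": the same for the moment, N m; "width": finger opening in m.
Only numpy, scipy, OpenCV 4.12 (cv2) and the standard library are available. Lean on these libraries where they do the work, as an engineer would, in place of code of your own. Each camera call takes 0.05 s, during which the arm holds its last target.

### The job

Start the bar-headed clamp screw on the panel jig: pick up the driver with the slotted foot by its handle and set it squarely over the screw, upright and centred, with the slot straddling the bar and the foot fully down on the flange. Only then turn it clockwise (seen from above) until the screw itself has turned about an eighth of a turn or more, and let go, leaving the driver standing upright on the screw. Leave the round-footed driver where it stands.

Things in the scene. Friction and masses are not known exactly. Their poses are not given: they have to be found in the camera images.
- driver_grip (a point): Handle centre of the loose slotted driver (0.35 kg, 122 mm tall, upright), 95 mm above its underside; z runs up the driver. Black handle 36 mm (x) by 26 mm (y, grip across this) by 54 mm tall, on a 16 mm round shank and a steel foot 44 (x) by 40 (y) by 37 mm tall, cut from below by a slot 26 mm wide, 22 mm deep, right through along x.
- wing_top (a point): Top centre of the screw's dark bar head, on its upright axis. Bar 56 mm long (x) by 12 wide (y) by 13 tall, turning over a fixed 72 mm round flange 16 mm below this point; either way round fits. Driver seated on the flange: its handle centre is 79 mm above this point. Slot room is 7 mm each side, so from in line the driver turns about 0.35 rad before it drives the bar.
- wing_screw (a joint): Turn of the bar-headed screw in rad: 0 at the start, growing clockwise seen from above, to 2.8 at most; an eighth of a turn is 0.79. Friction about 0.08 N m; it stays where it is left. It sits on the aluminium clamp bar of a low grey jig (200 by 300 mm, fixed); the other screw there, 140 mm away, has a plain round head and is not to be used.
- cup_driver_grip (a point): Handle centre of the other driver, a bystander of the same height and handle (95 mm above its underside), whose foot is a plain round steel cup 46 mm across, with no slot. Leave it standing where it is.
Mind the look-alikes: they are no part of the job. What is shaped like the part that bears driver_grip but green is not meant.

How it is judged:
On the way, in this order (a step that is already met when the one before it is completed fails the run):
1. the driver sits upright and centred on the bar head, foot down on the flange, before the screw has turned (x of wing_top in the frame of driver_grip between -0.012 and 0.012 m and y of wing_top in the frame of driver_grip between -0.012 and 0.012 m and z of wing_top in the frame of driver_grip between -0.084 and -0.07 m and angle between driver_grip's own z axis and vertical below 0.175 rad and value of joint wing_screw below 0.3 rad), for 0.2 s.
2. the screw has been turned clockwise by about an eighth of a turn with the driver seated and upright (x of wing_top in the frame of driver_grip between -0.012 and 0.012 m and y of wing_top in the frame of driver_grip between -0.012 and 0.012 m and z of wing_top in the frame of driver_grip between -0.084 and -0.07 m and angle between driver_grip's own z axis and vertical below 0.175 rad and value of joint wing_screw above 0.65 rad), for 0.1 s.
At the end, for the whole second after the job is handed in: The screw is turned clockwise at least 0.65 rad and at rest; the slotted driver stands on it, foot down within 5 mm, upright within 10 degrees, the screw's axis within 12 mm of the driver's along its x and its y; the other driver is within 40 mm of its start (all of step 2 and velocity of joint wing_screw between -0.05 and 0.05 rad/s and distance of cup_driver_grip from where it was at the start of the episode below 0.04 m); the robot touches nothing.
It fails at once if the other driver is tipped over (angle between cup_driver_grip's own z axis and vertical above 0.5 rad).
It also fails if it takes over 45 s, if anything falls off the work surface, if the arm or the gripper's body presses on something with over 40 N, if the wrist force passes 120 N, or if a joint passes its speed limit or range.

## Working session

There is one attempt and no reset: what is moved stays moved. The work goes in short steps, Python scripts to look and compute and a tool call to move; the robot and the scene stay as the last step left them, time stands still between calls to the robot, and variables do not carry over. Pictures are saved under pics/ and viewed, and the job is handed in when it is done.

Besides the shell and the picture viewer there is one more tool, called after ">>>" as name(argument=value, ...) on one line, values as JSON. step_arm: Moves the arm, as the interface text tells. Its arguments: {"type":"object","properties":{"motion":{"type":"string"}},"required":["motion"]}

```bash
mkdir -p pics; ls; cat > h.py <<'E'
import numpy as np, cv2
from bench import robot, snapshot, camera_params
def save(n,im): cv2.imwrite('pics/'+n+'.png',cv2.cvtColor(im,cv2.COLOR_RGB2BGR))
E
python3 - <<'E'
from h import *
for n in ['side','top','wrist']:
    p=camera_params(n); im=snapshot(n); save(n+'0',im); np.savez('pics/'+n+'0.npz',im=im,**p)
    print(n,p['fx'],p['cx'],p['cy'],np.round(-p['R'].T@p['t'],3))
o=robot.get_obs();print(o)
E
```

```text
pics
side 390.36600346471204 323.81668297777935 200.98057183979546 [ 0.47  -0.558  0.578]
top 454.8602886457071 328.8878982758806 200.7573779962194 [ 0.505 -0.036  1.069]
wrist 300.32435102196786 321.433622996131 198.0425910842079 [ 0.297 -0.469  0.383]
{'time': 0.15, 'joint_positions': array([-1.22608126e+00,  8.78095674e-02,  1.37189245e+00, -1.69604589e-05,
        1.68359401e+00, -1.03088678e-01]), 'qvel': array([ 1.42936900e-03, -2.98685498e-03, -4.87410495e-03,  2.19838344e-05,
        7.39694887e-04, -1.64453829e-03]), 'joint_torque': array([ 2.10713253e-03, -3.40642440e+01, -3.02793002e+01,  7.19321938e-02,
        3.05065617e-02, -1.19079928e-04]), 'tool_pos': array([ 0.23800858, -0.49540816,  0.22356715]), 'ee_rot': array([3.04839924, 1.56909287, 1.92540476]), 'wrist_force': array([ 0.41758441,  1.01881308, -0.0366216 ]), 'wrist_torque': array([0.02130115, 0.0130927 , 0.00663555]), 'width': 0.09387529604342651}
```

View pics/side0.png

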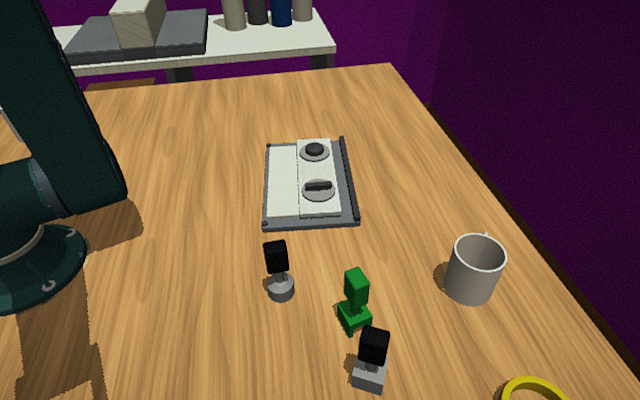

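View pics/top0.png

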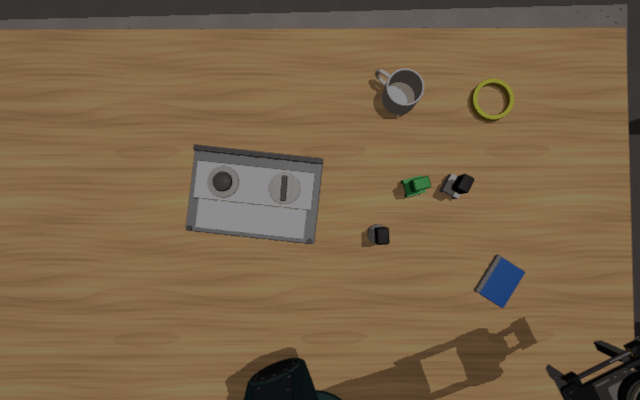

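View pics/wrist0.png

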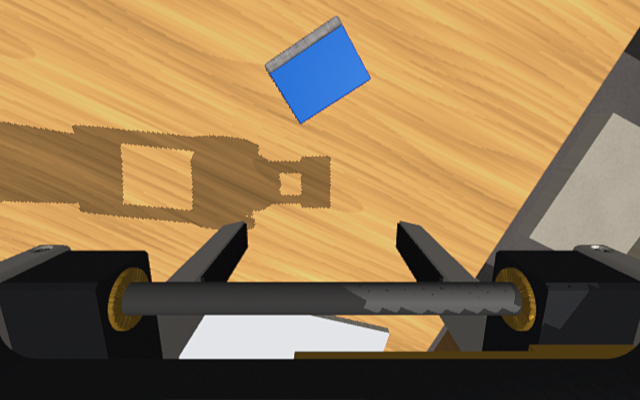

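Candidates for the slotted driver are the black handle on a square grey foot at side (374,345) / top (463,184), the green copy at side (356,292) / top (417,185), and the black handle on a round cup at side (277,258) / top (381,235). I choose the first. For the screw, the bar head is at top (284,188) and the round one, which is not to be used, is at (222,181).

```bash
python3 - <<'E'
from h import *
t=np.load('pics/top0.npz')['im'];s=np.load('pics/side0.npz')['im']
def c(im,x,y,w,h,k): return cv2.resize(im[y:y+h,x:x+w],None,fx=k,fy=k,interpolation=cv2.INTER_NEAREST)
g=lambda a: np.clip(255*(a/255.)**.6,0,255).astype(np.uint8)
A=g(c(t,430,160,50,50,7)); B=c(s,335,315,70,85,4)[:350]; B=cv2.resize(B,(280,350)) if B.shape[0]!=350 else B
save('c1',np.hstack([A[:340],c(s,335,315,70,85,4)]))
save('c2',np.hstack([g(c(t,255,160,60,60,6)),c(s,285,165,60,60,6)]))
E
```

```text
(no output)
```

View pics/c1.png

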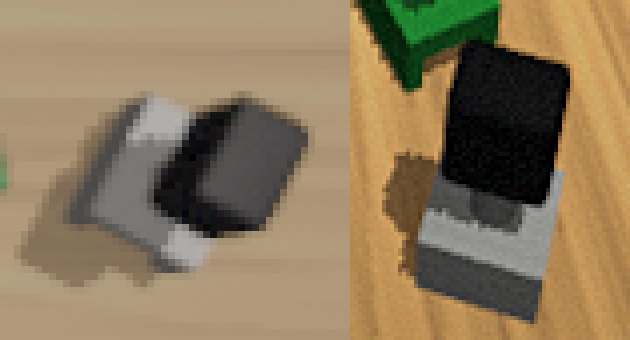

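View pics/c2.png

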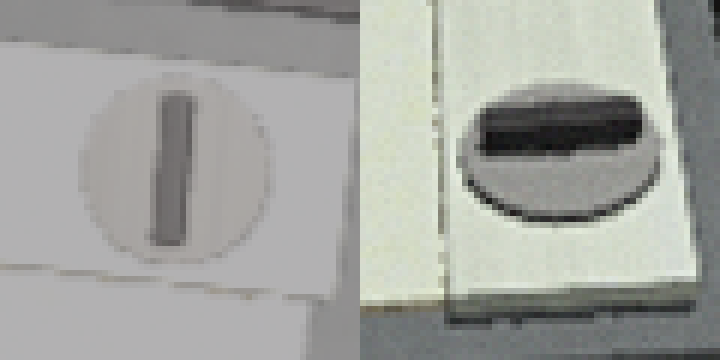

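```bash
cat >> h.py <<'E'
def ray(p,u,v,z):
    R=p['R'];t=p['t'];C=-R.T@t
    d=R.T@np.array([(u-p['cx'])/p['fx'],(v-p['cy'])/p['fy'],1.])
    return C+d*(z-C[2])/d[2]
E
python3 - <<'E'
from h import *
T=np.load('pics/top0.npz');S=np.load('pics/side0.npz')
def show(n,p,pts,z,k,ox,oy,bx=0):
    P=np.array([ray(p,(x-bx)/k+ox-.5,y/k+oy-.5,z) for x,y in pts]); print(n);print(np.round(P,4),'mean',np.round(P.mean(0),4))
    for i in range(len(P)):
        d=P[(i+1)%len(P)]-P[i]; print('  edge %.1f mm ang %.3f'%(1e3*np.hypot(d[0],d[1]),np.arctan2(d[1],d[0])))
    return P
show('handletop',T,[(245,97),(307,130),(262,230),(200,188)],.122,7,430,160)
show('foottop T',T,[(145,97),(85,215),(180,262)],.037,7,430,160)
show('foot side bottom',S,[(415,285),(535,320)],0,4,335,315,350)
show('foot side top',S,[(420,243),(540,280),(565,172)],.037,4,335,315,350)
show('handle side top',S,[(468,40),(570,70)],.122,4,335,315,350)
# bar top: unknown height; triangulate centre
def tri(a,b):
    A=[];B=[]
    for p,(u,v) in ((T,a),(S,b)):
        C=-p['R'].T@p['t'];d=p['R'].T@np.array([(u-p['cx'])/p['fx'],(v-p['cy'])/p['fy'],1.]);d/=np.linalg.norm(d)
        M=np.eye(3)-np.outer(d,d);A.append(M);B.append(M@C)
    x=np.linalg.lstsq(np.vstack(A),np.hstack(B),rcond=None)[0];return x
f=lambda x,y:(x/6+255-.5,y/6+160-.5); g=lambda x,y:((x-360)/6+285-.5,y/6+165-.5)
print('flange',tri(f(177,169),g(560,150)))
a=f(177,93),f(169,245)
print('ends',tri(f(177,93),g(637,105)),tri(f(168,245),g(483,112)))
for z in (.05,.06,.07): show('bar%g'%z,T,[(164,93),(193,93),(183,245),(152,245)],z,6,255,160)
g2=lambda im:None
E
```

```text
handletop
[[ 0.5931 -0.3237  0.122 ]
 [ 0.5832 -0.3421  0.122 ]
 [ 0.5533 -0.3283  0.122 ]
 [ 0.5659 -0.3099  0.122 ]] mean [ 0.5739 -0.326   0.122 ]
  edge 20.9 mm ang -2.066
  edge 32.9 mm ang 2.707
  edge 22.3 mm ang 0.969
  edge 30.5 mm ang -0.470
foottop T
[[ 0.6012 -0.317   0.037 ]
 [ 0.5628 -0.297   0.037 ]
 [ 0.5474 -0.3277  0.037 ]] mean [ 0.5705 -0.3139  0.037 ]
  edge 43.3 mm ang 2.661
  edge 34.3 mm ang -2.035
  edge 54.8 mm ang 0.197
foot side bottom
[[ 0.5457 -0.3293  0.    ]
 [ 0.5846 -0.3495  0.    ]] mean [ 0.5651 -0.3394  0.    ]
  edge 43.8 mm ang -0.479
  edge 43.8 mm ang 2.663
foot side top
[[ 0.546  -0.3305  0.037 ]
 [ 0.5828 -0.3506  0.037 ]
 [ 0.6027 -0.3161  0.037 ]] mean [ 0.5771 -0.3324  0.037 ]
  edge 41.9 mm ang -0.500
  edge 39.9 mm ang 1.046
  edge 58.6 mm ang -2.893
handle side top
[[ 0.565  -0.306   0.122 ]
 [ 0.5938 -0.3225  0.122 ]] mean [ 0.5794 -0.3142  0.122 ]
  edge 33.2 mm ang -0.520
  edge 33.2 mm ang 2.621
flange [0.56933413 0.06079191 0.04259309]
ends [0.59656719 0.05916025 0.05971486] [0.5415376  0.06199162 0.06352789]
bar0.05
[[0.5974 0.0649 0.05  ]
 [0.5974 0.0541 0.05  ]
 [0.5405 0.0579 0.05  ]
 [0.5405 0.0694 0.05  ]] mean [0.569  0.0616 0.05  ]
  edge 10.8 mm ang -1.574
  edge 57.0 mm ang 3.076
  edge 11.6 mm ang 1.567
  edge 57.1 mm ang -0.079
bar0.06
[[0.5965 0.064  0.06  ]
 [0.5965 0.0532 0.06  ]
 [0.5402 0.0569 0.06  ]
 [0.5402 0.0684 0.06  ]] mean [0.5683 0.0606 0.06  ]
  edge 10.7 mm ang -1.574
  edge 56.4 mm ang 3.076
  edge 11.5 mm ang 1.567
  edge 56.5 mm ang -0.079
bar0.07
[[0.5956 0.063  0.07  ]
 [0.5956 0.0523 0.07  ]
 [0.5398 0.056  0.07  ]
 [0.5398 0.0674 0.07  ]] mean [0.5677 0.0597 0.07  ]
  edge 10.6 mm ang -1.574
  edge 55.9 mm ang 3.076
  edge 11.3 mm ang 1.567
  edge 55.9 mm ang -0.079
```

```bash
cat >> h.py <<'E'
from scipy.spatial.transform import Rotation as Ro
def tool():
    o=robot.get_obs(); R=Ro.from_euler('xyz',o['ee_rot']).as_matrix(); return o,o['tool_pos'],R
def st():
    o,p,R=tool(); print('t',o['time'],'p',np.round(p,4),'zyaw %.3f'%np.arctan2(R[1,2],R[0,2]),'tilt %.3f'%np.arccos(-R[2,0]),'q',np.round(o['joint_positions'],3),'F',np.round(o['wrist_force'],1),'T',np.round(o['wrist_torque'],2),'w',o['width'])
def plan(tgt,zyaw):
    o,p,R=tool(); c,s=np.cos(zyaw),np.sin(zyaw)
    z=np.array([c,s,0]);x=np.array([0,0,-1.]);y=np.cross(z,x); Rt=np.stack([x,y,z],1)
    print('shift cm in tool',np.round(100*R.T@(np.array(tgt)-p),2),'rotvec',np.round(Ro.from_matrix(R.T@Rt).as_rotvec(),3))
    return Rt
E
python3 - <<'E'
from h import *
st(); o,p,R=tool(); print(np.round(R,3))
for y in (1.09,1.09-np.pi): plan([.5743,-.3225,.225],y)
E
```

```text
t 0.15 p [ 0.238  -0.4954  0.2236] zyaw -1.123 tilt 0.002 q [-1.226  0.088  1.372 -0.     1.684 -0.103] F [ 0.4  1.  -0. ] T [0.02 0.01 0.01] w 0.09387529604342651
[[-0.001  0.901  0.433]
 [ 0.002  0.433 -0.901]
 [-1.     0.    -0.002]]
shift cm in tool [-0.14 37.8  -1.03] rotvec [-2.213e+00 -1.000e-03 -2.000e-03]
shift cm in tool [-0.14 37.8  -1.03] rotvec [ 0.929 -0.002  0.001]
```

>>> step_arm(motion="60 0 3.8 -0.1 0 0 0;60 0 3.8 -0.1 0 0 0;60 0 3.8 -0.1 0 0 0;60 0 3.8 -0.1 0 0 0;60 0 3.8 -0.1 0 0 0;60 0 3.8 -0.1 0 0 0;60 0 3.8 -0.1 0 0 0;60 0 3.8 -0.1 0 0 0;60 0 3.8 -0.1 0 0 0;60 0 3.6 -0.1 0 0 0")

```text
time: 0.98
tool_pos: [0.5761, -0.3216, 0.2239]
ee_rot: [-2.656, 1.57, 2.504]
wrist_force: [0.7, -0.4, 0.5]
width: 0.0565
```

>>> step_arm(motion="60 0 0 0 -0.123 0 0;60 0 0 0 -0.123 0 0;60 0 0 0 -0.123 0 0;60 0 0 0 -0.123 0 0;60 0 0 0 -0.123 0 0;60 0 0 0 -0.123 0 0;60 0 0 0 -0.123 0 0;60 0 0 0 -0.123 0 0;60 0 0 0 -0.123 0 0;60 0 0 0 -0.123 0 0;60 0 0 0 -0.123 0 0;60 0 0 0 -0.123 0 0;60 0 0 0 -0.123 0 0;60 0 0 0 -0.123 0 0;60 0 0 0 -0.123 0 0;60 0 0 0 -0.123 0 0;60 0 0 0 -0.123 0 0;60 0 0 0 -0.122 0 0;60 0 0 0 0 0 0")

```text
time: 2.57
tool_pos: [0.5744, -0.323, 0.2238]
ee_rot: [1.529, 1.57, 2.621]
wrist_force: [0.6, 0.2, 0.5]
width: 0.0564
```

```bash
python3 - <<'E'
from h import *
st(); plan([.5743,-.3225,.095],1.09)
p=camera_params('wrist'); im=snapshot('wrist'); save('w1',im); np.savez('pics/w1.npz',im=im,**p); print(-p['R'].T@p['t'])
save('t1',snapshot('top'))
E
```

```text
t 2.5667 p [ 0.5744 -0.323   0.2238] zyaw 1.092 tilt 0.001 q [-0.598  0.335  1.079 -0.     1.729 -1.69 ] F [0.6 0.2 0.5] T [ 0.02 -0.14 -0.  ] w 0.05636937441865319
shift cm in tool [12.88  0.02  0.04] rotvec [ 0.002  0.    -0.001]
[ 0.51506305 -0.2945432   0.38311247]
```

View pics/w1.png

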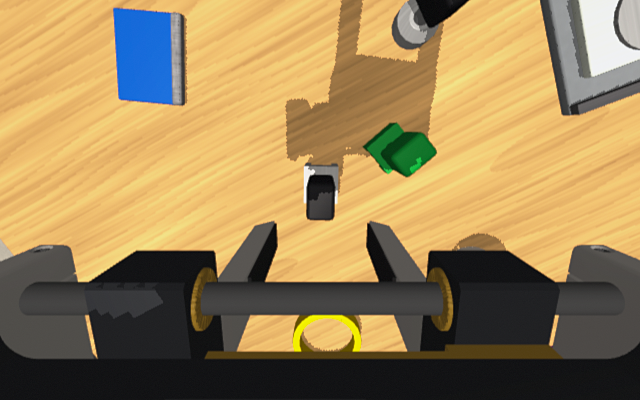

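The wrist view shows the black handle at (321,200) with its grey foot behind, midway between the jaws and square to them. The green copy is clear at (402,150).

```bash
python3 - <<'E'
from h import *
P=np.load('pics/w1.npz')
im=P['im']; save('w1c',cv2.resize(im[150:230,280:380],None,fx=7,fy=7,interpolation=cv2.INTER_NEAREST))
a=ray(P,307.5,219,.122);b=ray(P,334,219,.122);print(a,b,np.linalg.norm(a-b))
m=(a+b)/2; print(m+ .018*np.array([-np.cos(.48),np.sin(.48),0]))
E
```

```text
[ 0.58097472 -0.34283851  0.122     ] [ 0.59206002 -0.32148652  0.122     ] 0.02405808525065106
[ 0.57055146 -0.32385049  0.122     ]
```

View pics/w1c.png

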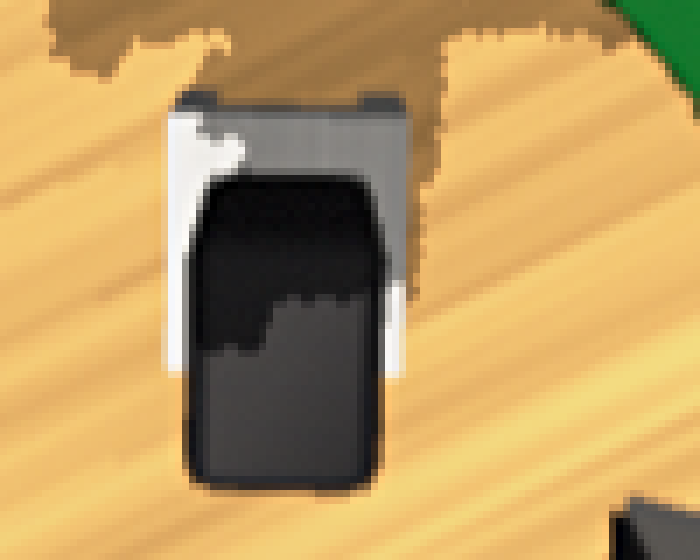

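The slotted foot is confirmed: two legs with a gap along the handle's long side. I'm descending and gripping.

>>> step_arm(motion="60 2.5 0 0 0 0 0;60 2.5 0 0 0 0 0;60 2.5 0 0 0 0 0;60 2.5 0 0 0 0 0;60 1.9 0 0 0 0 0;60 1 0 0 0 0 0;60 0 0 0 0 0 0;0 0 0 0 0 0 0;0 0 0 0 0 0 0;0 0 0 0 0 0 0;0 0 0 0 0 0 0;0 0 0 0 0 0 0;0 0 0 0 0 0 0")

```text
time: 3.75
tool_pos: [0.575, -0.3236, 0.0969]
ee_rot: [-1.859, 1.568, -0.769]
wrist_force: [0.1, -0.0, 2.9]
width: 0.026
```

```bash
python3 - <<'E'
from h import *
st()
save('s2',snapshot('side')); plan([.568,.0605,.25],1.51)
E
```

```text
t 3.75 p [ 0.575  -0.3236  0.0969] zyaw 1.090 tilt 0.002 q [-0.598  0.38   1.272 -0.     1.487 -1.688] F [ 0.1 -0.   2.9] T [ 0.02 -0.06  0.01] w 0.026010950553790387
shift cm in tool [-15.37  18.36  33.72] rotvec [-0.42  -0.001  0.002]
```

View pics/s2.png

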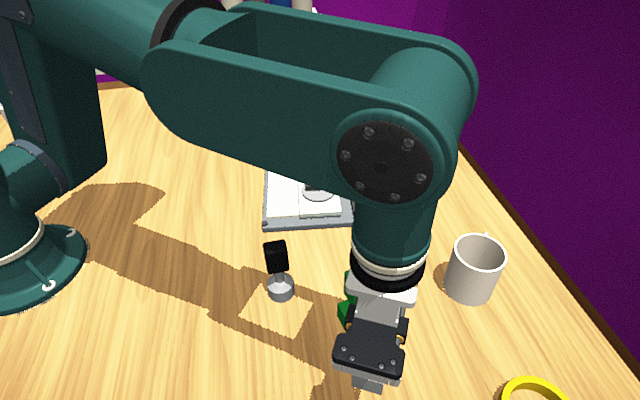

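Gripped at 26 mm. Next I lift, then carry.

>>> step_arm(motion="0 -1 0 0 0 0 0;0 -2 0 0 0 0 0;0 -2.5 0 0 0 0 0;0 -2.5 0 0 0 0 0;0 -2.5 0 0 0 0 0;0 -2.5 0 0 0 0 0;0 -2 0 0 0 0 0;0 -0.4 0 0 0 0 0;0 0 0 0 0 0 0")

```text
time: 4.55
tool_pos: [0.5751, -0.3233, 0.2512]
ee_rot: [-1.655, 1.568, -0.565]
wrist_force: [-0.3, 0.3, -2.9]
width: 0.0257
```

>>> step_arm(motion="0 0 0.61 1.12 0 0 0;0 0 1.22 2.25 0 0 0;0 0 1.22 2.25 0 0 0;0 0 1.22 2.25 0 0 0;0 0 1.22 2.25 0 0 0;0 0 1.22 2.25 0 0 0;0 0 1.22 2.25 0 0 0;0 0 1.22 2.25 0 0 0;0 0 1.22 2.25 0 0 0;0 0 1.22 2.25 0 0 0;0 0 1.22 2.25 0 0 0;0 0 1.22 2.25 0 0 0;0 0 1.22 2.25 0 0 0;0 0 1.22 2.25 0 0 0;0 0 1.22 2.25 0 0 0;0 0 0.67 1.1 0 0 0;0 0 0 0 0 0 0")

```text
time: 5.97
tool_pos: [0.5661, 0.064, 0.2472]
ee_rot: [1.79, 1.566, 2.885]
wrist_force: [0.5, -0.7, -3.5]
width: 0.026
```

>>> step_arm(motion="0 0 0 0 -0.07 0 0;0 0 0 0 -0.07 0 0;0 0 0 0 -0.07 0 0;0 0 0 0 -0.07 0 0;0 0 0 0 -0.07 0 0;0 0 0 0 -0.07 0 0;0 0 0 0 0 0 0;0 0 0 0 0 0 0")

```text
time: 6.63
tool_pos: [0.5673, 0.0598, 0.2484]
ee_rot: [1.996, 1.569, -2.78]
wrist_force: [-0.4, 0.4, -3.2]
width: 0.0256
```

```bash
python3 - <<'E'
from h import *
st(); plan([.568,.0605,.25],1.51)
for n in ('wrist','side','top'):
    p=camera_params(n); im=snapshot(n); save(n+'3',im); np.savez('pics/%s3.npz'%n,im=im,**p)
E
```

```text
t 6.6333 p [0.5673 0.0598 0.2484] zyaw 1.507 tilt 0.002 q [ 6.000e-03  1.310e-01  1.276e+00 -1.000e-03  1.737e+00 -1.501e+00] F [-0.4  0.4 -3.2] T [ 0.02 -0.11  0.01] w 0.025615289707446826
shift cm in tool [-0.16 -0.07  0.08] rotvec [-0.003 -0.001 -0.002]
```

View pics/wrist3.png

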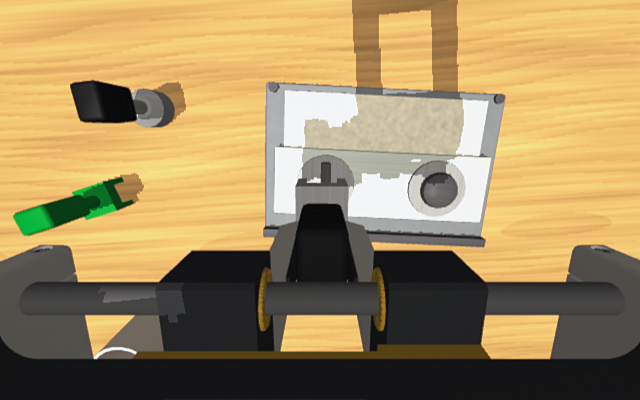

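View pics/side3.png

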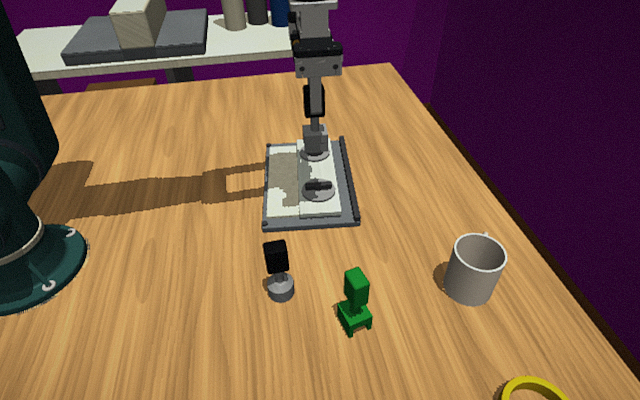

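```bash
python3 - <<'E'
from h import *
P=np.load('pics/wrist3.npz');im=P['im']
save('w3c',cv2.resize(im[145:225,270:370],None,fx=7,fy=7,interpolation=cv2.INTER_NEAREST))
def pr(p,X): c=p['R']@X+p['t']; return np.round([p['fx']*c[0]/c[2]+p['cx'],p['fy']*c[1]/c[2]+p['cy']],1)
B=np.array([.568,.0605,.060]);d=np.array([np.cos(-.06),np.sin(-.06),0]);n=np.array([-d[1],d[0],0])
print([pr(P,B+a*d*.028+b*n*.006) for a,b in((-1,1),(-1,-1),(0,0))])
# foot bottom far corners expected
o,p,R=tool(); c=p-[0,0,.0019+.095]; x=-R[:,1]; 
x=np.array([R[1,2],-R[0,2],0]);y=R[:,2]
print('foot far-bottom corners/top',[pr(P,c+s*x*.022+b*y*.02+h*np.array([0,0,1])) for s in(-1,1) for b in(1,-1) for h in (0,.037)])
E
```

```text
[array([328.8, 162.6]), array([318.5, 162.6]), array([323.7, 186.3])]
foot far-bottom corners/top [array([347.4, 181. ]), array([351.6, 189.6]), array([301. , 181.1]), array([297.7, 189.6]), array([346.5, 229.4]), array([350.4, 245.2]), array([301.9, 229.5]), array([298.8, 245.2])]
```

View pics/w3c.png

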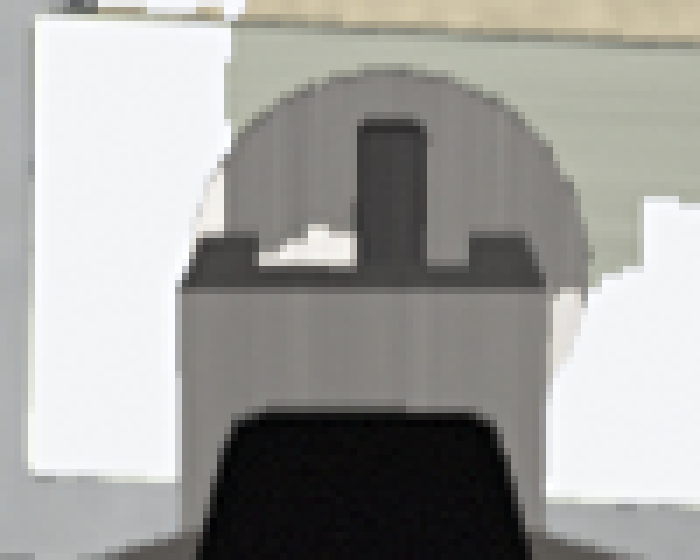

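>>> step_arm(motion="0 1 0 0 0 0 0;0 1.5 0 0 0 0 0;0 1.5 0 0 0 0 0;0 1.5 0 0 0 0 0;0 1 0 0 0 0 0;0 0.8 0 0 0 0 0;0 0 0 0 0 0 0;0 0 0 0 0 0 0")

```text
time: 7.45
tool_pos: [0.5676, 0.0607, 0.1761]
ee_rot: [1.812, 1.57, -2.962]
wrist_force: [-0.2, -0.1, -3.4]
width: 0.0254
```

```bash
cat >> h.py <<'E'
def pr(p,X): c=p['R']@X+p['t']; return np.round([p['fx']*c[0]/c[2]+p['cx'],p['fy']*c[1]/c[2]+p['cy']],1)
E
python3 - <<'E'
from h import *
st()
p=camera_params('wrist'); im=snapshot('wrist'); save('w4',im); np.savez('pics/w4.npz',im=im,**p)
save('w4c',cv2.resize(im[130:230,270:370],None,fx=6,fy=6,interpolation=cv2.INTER_NEAREST))
s=snapshot('side'); save('s4c',cv2.resize(s[80:220,260:370],None,fx=5,fy=4,interpolation=cv2.INTER_NEAREST))
o,q,R=tool(); c=q-[0,0,.0969]; x=np.array([R[1,2],-R[0,2],0]);y=R[:,2]
print('foot far-bottom corners/top',[pr(p,c-x*.022+b*y*.02+h*np.array([0,0,1])) for b in(1,-1) for h in (0,.037)])
print('hand front', [pr(p,q-x*.018+b*y*.013+h*np.array([0,0,1])) for b in(1,-1) for h in (-.029,.025)])
B=np.array([.568,.0605,.060]);print('bar end',pr(p,B-x*.028),p['R'])
E
```

```text
t 7.45 p [0.5676 0.0607 0.1761] zyaw 1.510 tilt 0.001 q [ 0.007  0.148  1.399 -0.     1.595 -1.503] F [-0.2 -0.1 -3.4] T [ 0.08 -0.1  -0.09] w 0.025373221745883297
foot far-bottom corners/top [array([346.9, 181.7]), array([351. , 190.5]), array([300.4, 181.7]), array([297. , 190.5])]
hand front [array([344.6, 206.4]), array([353.3, 235.9]), array([304.2, 206.4]), array([297.8, 235.9])]
bar end [323.1 171. ] [[ 6.06813741e-02  9.98157081e-01  4.61277431e-04]
 [ 9.71656771e-01 -5.91760971e-02  2.28869634e-01]
 [ 2.28475142e-01 -1.34399205e-02 -9.73456973e-01]]
```

View pics/w4c.png

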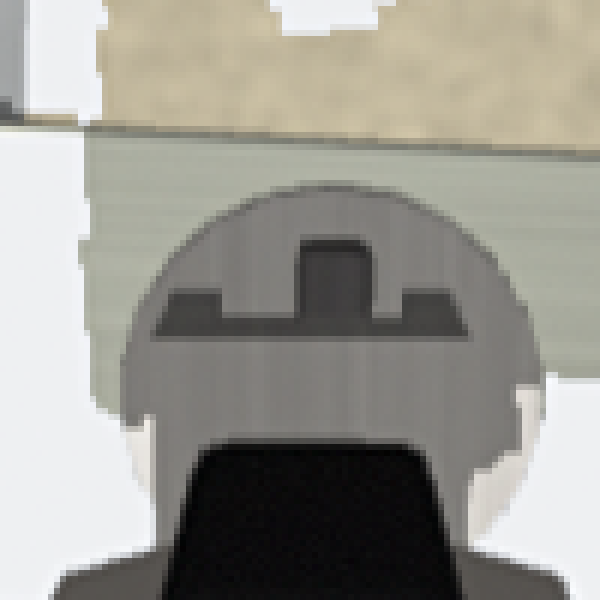

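View pics/s4c.png

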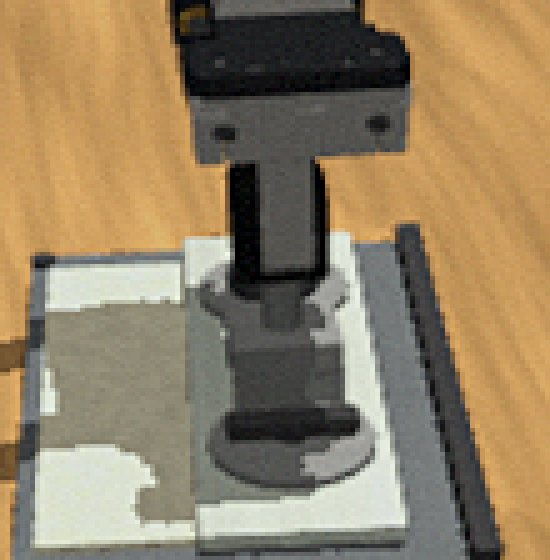

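The bar (column 325) sits about 3.7 mm to the right of the slot centre (column 321). The foot also needs about 2 mm more along +x to get an even overhang. I'll correct both and recheck.

>>> step_arm(motion="0 0 -0.11 0.18 0 0 0;0 0 -0.11 0.18 0 0 0;0 0.6 0 0 0 0 0;0 0.3 0 0 0 0 0;0 0 0 0 0 0 0;0 0 0 0 0 0 0")

```text
time: 8.05
tool_pos: [0.5697, 0.0642, 0.1667]
ee_rot: [1.725, 1.569, -3.048]
wrist_force: [-0.3, -0.1, -4.1]
width: 0.0259
```

```bash
python3 - <<'E'
from h import *
st()
p=camera_params('wrist'); im=snapshot('wrist'); save('w5',im); np.savez('pics/w5.npz',im=im,**p)
save('w5c',cv2.resize(im[130:230,270:370],None,fx=6,fy=6,interpolation=cv2.INTER_NEAREST))
E
```

```text
t 8.05 p [0.5697 0.0642 0.1667] zyaw 1.510 tilt 0.001 q [ 0.013  0.158  1.407 -0.     1.578 -1.497] F [-0.3 -0.1 -4.1] T [ 0.06 -0.13  0.03] w 0.025942307806087743
```

View pics/w5c.png

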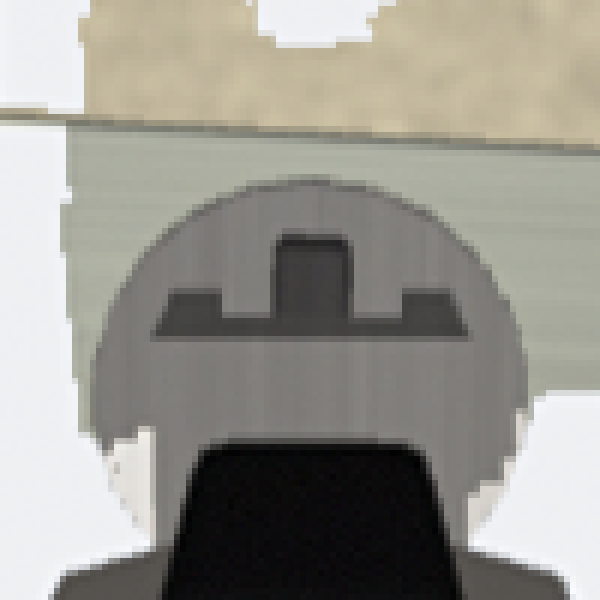

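The bar is now centred in the slot (both at column 321.5). I'm going down.

>>> step_arm(motion="0 0.5 0 0 0 0 0;0 0.6 0 0 0 0 0;0 0.5 0 0 0 0 0;0 0.4 0 0 0 0 0;0 0.2 0 0 0 0 0;0 0 0 0 0 0 0;0 0 0 0 0 0 0")

```text
time: 8.68
tool_pos: [0.5701, 0.0642, 0.1453]
ee_rot: [1.941, 1.57, -2.832]
wrist_force: [0.1, 0.0, -2.7]
width: 0.0258
```

>>> step_arm(motion="0 0.1 0 0 0 0 0;0 0.1 0 0 0 0 0;0 0.1 0 0 0 0 0;0 0 0 0 0 0 0")

```text
time: 9.02
tool_pos: [0.5701, 0.0642, 0.1424]
ee_rot: [2.296, 1.571, -2.477]
wrist_force: [-0.2, 0.3, -2.9]
width: 0.0259
```

```bash
python3 - <<'E'
from h import *
st()
E
```

```text
t 9.0167 p [0.5701 0.0642 0.1424] zyaw 1.510 tilt 0.000 q [ 0.013  0.169  1.443 -0.     1.53  -1.497] F [-0.2  0.3 -2.9] T [ 0.1  -0.04  0.03] w 0.025888414445489404
```

>>> step_arm(motion="0 0.1 0 0 0 0 0;0 0.1 0 0 0 0 0;0 0 0 0 0 0 0")

```text
time: 9.27
tool_pos: [0.57, 0.0642, 0.1402]
ee_rot: [1.848, 1.57, -2.925]
wrist_force: [-0.0, 0.8, -2.9]
width: 0.0258
```

>>> step_arm(motion="0 0.1 0 0 0 0 0;0 0.1 0 0 0 0 0;0 0 0 0 0 0 0")

```text
time: 9.52
tool_pos: [0.57, 0.0642, 0.1382]
ee_rot: [1.899, 1.57, -2.875]
wrist_force: [-0.9, 0.1, -2.7]
width: 0.0259
```

```bash
python3 - <<'E'
from h import *
st()
im=snapshot('wrist'); s=snapshot('side')
save('c6',np.hstack([cv2.resize(im[130:230,270:370],(400,400),interpolation=cv2.INTER_NEAREST),cv2.resize(s[110:210,270:370],(400,400),interpolation=cv2.INTER_NEAREST)]))
E
```

```text
t 9.5167 p [0.57   0.0642 0.1382] zyaw 1.510 tilt 0.000 q [ 0.013  0.172  1.448 -0.     1.522 -1.497] F [-0.9  0.1 -2.7] T [ 0.12 -0.1  -0.04] w 0.025868186013693267
```

View pics/c6.png

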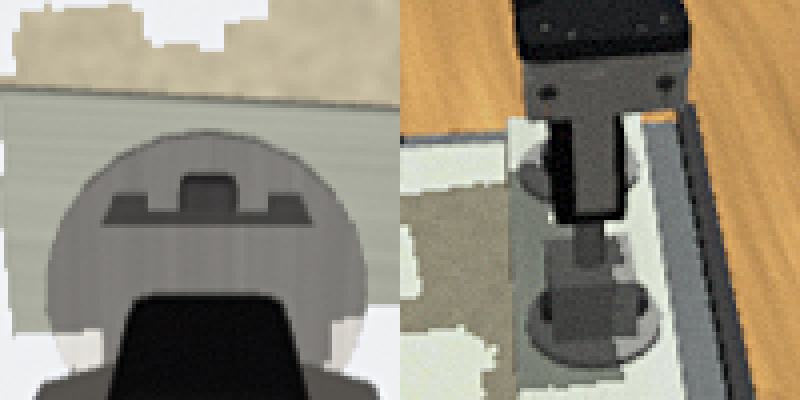

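The slot straddles the bar, and the force shows no floor contact yet. I'll continue down in small steps until it does.

>>> step_arm(motion="0 0.1 0 0 0 0 0;0 0.1 0 0 0 0 0;0 0 0 0 0 0 0")

```text
time: 9.87
tool_pos: [0.5703, 0.0642, 0.1369]
ee_rot: [-1.678, 1.57, -0.168]
wrist_force: [-0.9, -0.8, -1.8]
width: 0.0257
```

>>> step_arm(motion="0 0.1 0 0 0 0 0;0 0 0 0 0 0 0")

```text
time: 10.03
tool_pos: [0.5703, 0.0642, 0.1369]
ee_rot: [-1.613, 1.57, -0.103]
wrist_force: [-2.1, -0.5, 4.6]
width: 0.026
```

Contact: z stopped at 0.137 with about 7 N up, so the foot is on the flange. I'll hold, then turn clockwise (+x rotation).

>>> step_arm(motion="0 0 0 0 0 0 0;0 0 0 0 0 0 0;0 0 0 0 0 0 0;0 0 0 0 0 0 0;0 0 0 0 0.05 0 0;0 0 0 0 0.07 0 0;0 0 0 0 0.07 0 0;0 0 0 0 0.07 0 0;0 0 0 0 0.07 0 0;0 0 0 0 0.07 0 0;0 0 0 0 0.07 0 0;0 0 0 0 0.07 0 0;0 0 0 0 0.07 0 0;0 0 0 0 0.04 0 0;0 0 0 0 0 0 0;0 0 0 0 0 0 0")

```text
time: 11.37
tool_pos: [0.5709, 0.0634, 0.1369]
ee_rot: [-1.422, 1.568, -0.562]
wrist_force: [-2.1, -2.0, 5.7]
width: 0.0258
```

```bash
python3 - <<'E'
from h import *
st()
im=snapshot('wrist'); s=snapshot('side')
save('c7',np.hstack([cv2.resize(im[130:230,270:370],(400,400),interpolation=cv2.INTER_NEAREST),cv2.resize(s[110:210,270:370],(400,400),interpolation=cv2.INTER_NEAREST)]))
E
```

```text
t 11.3667 p [0.5709 0.0634 0.1369] zyaw 0.860 tilt 0.003 q [ 0.013  0.172  1.451 -0.002  1.516 -0.847] F [-2.1 -2.   5.7] T [-0.47  0.23 -0.03] w 0.025787397889277783
```

View pics/c7.png

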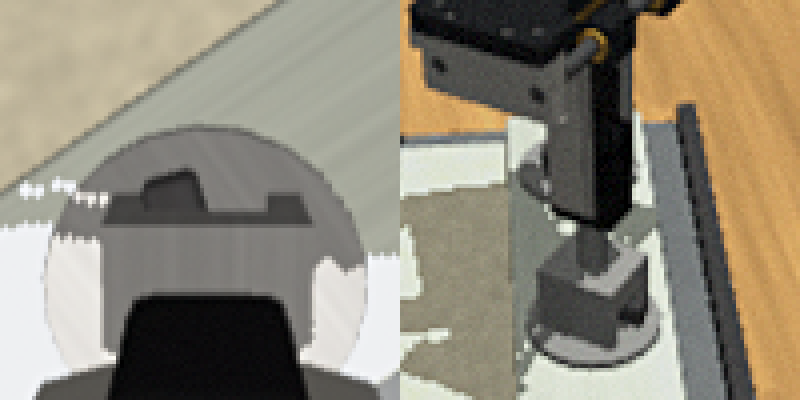

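The bar trails in the slot and is being driven. The foot is still flat on the flange. I'll continue turning.

>>> step_arm(motion="0 0 0 0 0.05 0 0;0 0 0 0 0.07 0 0;0 0 0 0 0.07 0 0;0 0 0 0 0.07 0 0;0 0 0 0 0.07 0 0;0 0 0 0 0.07 0 0;0 0 0 0 0.07 0 0;0 0 0 0 0.07 0 0;0 0 0 0 0.07 0 0;0 0 0 0 0.06 0 0;0 0 0 0 0 0 0;0 0 0 0 0 0 0;0 0 0 0 0 0 0")

```text
time: 12.55
tool_pos: [0.5705, 0.0634, 0.1369]
ee_rot: [-0.975, 1.568, -0.784]
wrist_force: [-2.2, -2.0, 6.5]
width: 0.0259
```

```bash
python3 - <<'E'
from h import *
st()
p=camera_params('wrist');im=snapshot('wrist'); s=snapshot('side'); np.savez('pics/w8.npz',im=im,**p)
save('c8',np.hstack([cv2.resize(im[130:230,270:370],(400,400),interpolation=cv2.INTER_NEAREST),cv2.resize(s[110:210,270:370],(400,400),interpolation=cv2.INTER_NEAREST)]))
E
```

```text
t 12.55 p [0.5705 0.0634 0.1369] zyaw 0.190 tilt 0.003 q [ 0.013  0.172  1.451 -0.002  1.517 -0.177] F [-2.2 -2.   6.5] T [-0.51  0.46 -0.04] w 0.0258555624230755
```

View pics/c8.png

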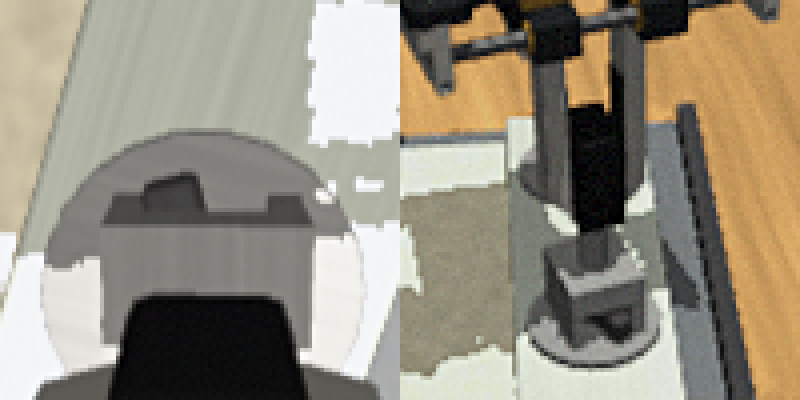

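The driver has turned 1.32 rad and the bar lags it by a steady 0.35 rad or so, so the screw is at about 0.97. Now I unload and release.

>>> step_arm(motion="0 -0.08 0 0 -0.02 0 0;0 -0.06 0 0 0 0 0;0 0 0 0 0 0 0;60 0 0 0 0 0 0;60 0 0 0 0 0 0;60 0 0 0 0 0 0;60 0 0 0 0 0 0;60 0 0 0 0 0 0")

```text
time: 13.32
tool_pos: [0.57, 0.0644, 0.1366]
ee_rot: [2.289, 1.57, 2.499]
wrist_force: [0.2, -0.4, -0.4]
width: 0.0547
```

```bash
python3 - <<'E'
from h import *
st()
im=snapshot('wrist'); s=snapshot('side')
save('c9',np.hstack([cv2.resize(im[100:300,220:420],(400,400),interpolation=cv2.INTER_NEAREST),cv2.resize(s[110:210,270:370],(400,400),interpolation=cv2.INTER_NEAREST)]))
E
```

```text
t 13.3167 p [0.57   0.0644 0.1366] zyaw 0.210 tilt 0.000 q [ 0.014  0.173  1.45   0.     1.519 -0.197] F [ 0.2 -0.4 -0.4] T [-0.03 -0.07  0.  ] w 0.054666059346512176
```

View pics/c9.png

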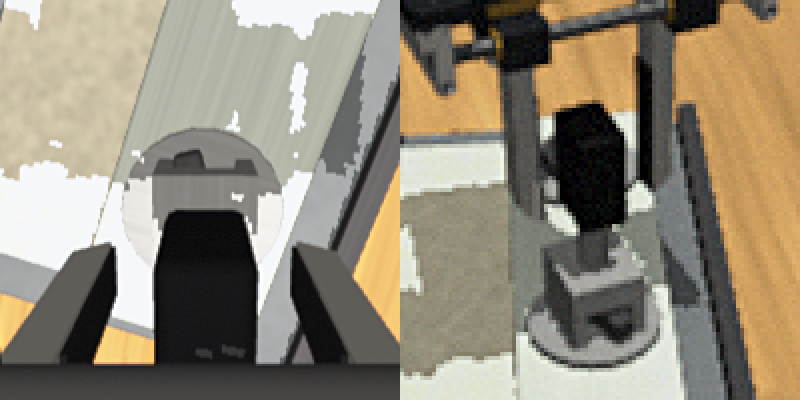

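The driver is released and standing free between the open jaws. I'll retreat straight up, then back toward the base for a clear view.

>>> step_arm(motion="60 -0.5 0 0 0 0 0;60 -1.5 0 0 0 0 0;60 -2.5 0 0 0 0 0;60 -2.5 0 0 0 0 0;60 -2.5 0 0 0 0 0;60 -2.5 0 0 0 0 0;60 -1.5 0 0 0 0 0;60 0 0 -2 0 0 0;60 0 0 -3 0 0 0;60 0 0 -3 0 0 0;60 0 0 -3 0 0 0;60 0 0 -3 0 0 0;60 0 0 -2 0 0 0;60 0 0 0 0 0 0;60 0 0 0 0 0 0")

```text
time: 14.67
tool_pos: [0.4136, 0.0308, 0.2729]
ee_rot: [-0.229, 1.568, -0.019]
wrist_force: [0.9, -0.2, -1.3]
width: 0.0563
```

```bash
python3 - <<'E'
from h import *
st()
g=lambda a: np.clip(255*(a/255.)**.6,0,255).astype(np.uint8)
for n in('top','side','wrist'):
    p=camera_params(n);im=snapshot(n); np.savez('pics/%s10.npz'%n,im=im,**p); save(n+'10',im)
    if n=='top':a=im
    if n=='side':b=im
save('c10',np.hstack([g(cv2.resize(a[150:230,245:325],(400,400),interpolation=cv2.INTER_NEAREST)),cv2.resize(b[110:210,270:370],(400,400),interpolation=cv2.INTER_NEAREST)]))
E
```

```text
t 14.6667 p [0.4136 0.0308 0.2729] zyaw 0.209 tilt 0.003 q [-0.063 -0.224  1.568  0.     1.794 -0.272] F [ 0.9 -0.2 -1.3] T [-0.08 -0.08 -0.  ] w 0.05629162084434931
```

View pics/c10.png

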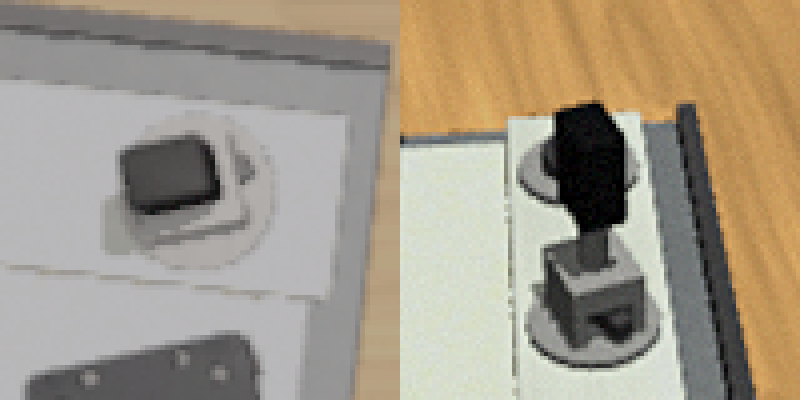

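View pics/side10.png

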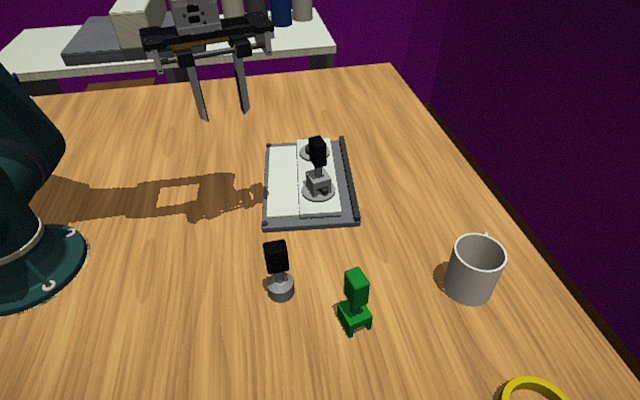

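View pics/wrist10.png

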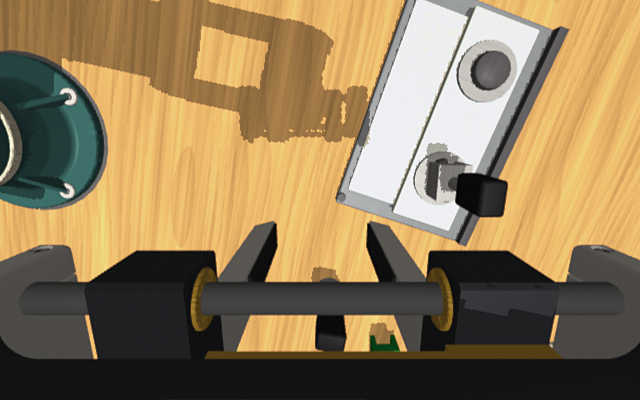

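The driver stands upright on the flange, the cup driver is still at (277,258) and the arm is clear. One last numeric check before handing in.

```bash
python3 - <<'E'
from h import *
T=np.load('pics/top10.npz')
f=lambda x,y,z:ray(T,x/5+245-.5,y/5+150-.5,z)
q=[(120,152),(207,136),(220,192),(138,210)]
P=np.array([f(x,y,.162) for x,y in q]);print('handle top',P.mean(0),np.linalg.norm(P[0]-P[1]),np.arctan2(*(P[1]-P[0])[[1,0]]))
c=f(195,190,.040);t=f(241,168,.056);print('flange',c,'bar tip',t,'bar yaw',np.arctan2(*(t-c)[[1,0]]))
S0=np.load('pics/side0.npz')['im'];S1=np.load('pics/side10.npz')['im']
print('cup diff',np.abs(S0[235:305,262:300].astype(int)-S1[235:305,262:300]).mean())
st()
E
```

```text
handle top [0.56923025 0.06000306 0.162     ] 0.03529647809812263 -1.391483770148737
flange [0.569951   0.06216014 0.04      ] bar tip [0.57869506 0.04012525 0.056     ] bar yaw -1.1930273625071863
cup diff 3.88671679197995
t 14.8167 p [0.4145 0.031  0.2718] zyaw 0.210 tilt 0.000 q [-0.062 -0.22   1.567  0.     1.794 -0.272] F [ 0.  -1.  -0.3] T [ 0.   -0.09 -0.03] w 0.05636725682409236
```

Handle centre is within about 2 mm of the flange axis, so it is upright. The bar yaw is about −1.0 to −1.2 from −0.06, which puts the screw turn well above 0.65. Handing in.

```bash
python3 -c "
from h import *
print(robot.close_job())"
```

```text
the job is handed in; nothing more can be done
None
```

The slotted driver is standing on the bar-headed screw, which I estimate has turned about 0.97 rad clockwise. I handed the job in at about 14.8 s; no verdict was reported.

**What I did:**
- **Pick-up:** I gripped the slotted driver by its handle at 26 mm and carried it over the screw.
- **Alignment:** the wrist view showed the slot about 4 mm off to the side and 2 mm off along the bar. I corrected both before lowering it.
- **Seating:** I lowered it until it stopped on the flange, with about 7 N of upward force.
- **Turning:** I turned it 1.32 rad clockwise, unloaded it, let go and backed the arm away.

**Last checks:**
- **Position:** the top of the handle is within about 2 mm of the flange centre, and the driver looks upright.
- **Screw turn:** the turn angle less the slot slack gives about 0.97 rad. The only bar tip still visible gives a rougher 1.1 rad. Both are above the 0.65 needed.
- **Surroundings:** the round-footed driver looks unmoved and the arm touches nothing.

**Disagreements:** two measurements did not match.
- The fixed cameras put the screw 2–4 mm away from where the wrist view did; I followed the wrist view.
- The driver seated about 4 mm lower than the fixed cameras predicted.

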